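# Set the lot number on the plate marker

## Robot

A 7-joint arm with a two-finger parallel gripper is mounted at the origin on the work surface. World frame = base frame: x ahead of the robot, y to its left, z up, the work surface at z = 0. Lengths are in m, angles in rad, forces in N, time in s.
With the tool pointing down it reaches from about 0.425 to 0.925 m from the base axis. Payload 6.8 kg.
Tool frame: the origin (TCP) lies midway between the tips of the shut fingers; the grasp point (between the pads) lies 19 mm behind it; x points along the fingers, y is the direction in which the jaws open and shut, and the axes are right-handed (so a half turn about x gives the same grasp; the last joint's range is limited). The gripper opens to 88 mm and grips with 3 to 60 N. Pads are 20 mm wide; open, the fingers measure 115 mm over their backs; the gripper's body (75 mm by 178 mm) begins 61 mm behind the grasp point.
Start: joints at [-1.451, 0.477, 0.022, 1.555, -0.011, 1.109, -0.083], TCP at [0.152, 0.658, 0.223] pointing down, gripper open.
Joint ranges: [-2.96, 2.96], [-0.34, 2.1], [-1.41, 1.46], [0.24, 2.44], [-1.37, 4.51], [0.17, 1.92], [-2.96, 2.96]. Speed limits (rad/s): [2.39, 2.39, 3.14, 3.14, 3.14, 3.14, 3.14].

## Interface

Orientations are given as a unit quaternion [w, x, y, z].
In Python, from plant import bot gives the robot as it stands. The module is installed in compiled form; this text tells all that it offers.
- The arm moves only by the tool servo_tool, never from a script. Its argument "series" is one flat list of numbers, 7 for each row, row after row: the shift along the world's x, y, z in m, then the turn, a rotation vector about the world's x, y, z in degrees, then the opening, from 0 (shut) to 1 (fully open). A call has 1 to 20 rows; each row shifts and turns the commanded pose from where the row before left it; what a row does not reach is not made up. A row lasts 1/10 s, in which the tool goes at most 50 mm and 8.59 degrees, less where a joint would pass 70% of its speed; a pose out of reach is approached as far as the arm can. A call is refused whole if a number of a shift passes 0.05 or a number of a turn 8.59, either way. A call with a gripper value outside its range is refused whole. The fingers move at their own pace and stop on an object; the grip force is fixed at half the most. Time passes only in rows, so rows that do not move let the fingers close. It gives the time, the measured TCP pose, the force and the opening at its end, in the units of the state.
- bot.state(): the state, without advancing time (a new reading comes with each control period).
- bot.camera(name): name is "side" or "top" or "wrist"; returns a dict with "frame" (480x640x3 uint8, red, green, blue), "vertical_fov" (degrees; the focal length in pixels is half the picture's height over the tangent of half this angle, whatever the lens; pixels are square), "cx", "cy" (the principal point, pixels), "eye" and "rotation" of the camera in the world. Camera axes: x right, y up, looking along -z (the intrinsics and any distortion apply to the point x, -y, -z); pixel columns grow to the right and rows downward; lengths in m; the calibration is good to about 2 mm. A picture is of the moment at which its call begins. There is no depth.
- bot.sign_off(): hands the job in, once; it reports no verdict.
The state is a dict: "t": time; "joint_pos": joint angles; "qd": joint speeds; "effort": joint torques, N m; "position": TCP position; "eef_rot": TCP orientation; "force": force on the tool from outside, world axes, zero at the start; "wrist_torque": the same for the moment, N m; "gripper_width": opening from 0.0 (shut) to 1.0 (fully open).
Only numpy, scipy, OpenCV 4.12 (cv2) and the standard library are available. Lean on these libraries where they do the work, as an engineer would, in place of code of your own. Each camera call takes 0.05 s, during which the arm holds its last target. There are 200 camera calls.

## Task

Set the rating-plate marker for the next lot, number 385: roll the three numeral wheels so that the left wheel shows 3, the middle one 8 and the right one 5 (left and right as seen from the robot, where the figures read upright), each figure squarely uppermost in line with the index ridges. Leave the other things on the bench where they are.

Things in the scene. Friction and masses are not known exactly. Their poses are not given: they have to be found in the camera images.
- marker: Lot-number marker, bolted down: white steel housing 150 mm deep (x), 226 wide (y), 62 high; origin at the centre of its underside. Its front (-x, with the plate slot) looks towards the robot, yawed up to 0.35 rad. Three wheels stand half sunk in its top on one level axle along its y, 62 mm above the bench. A black ridge on an orange bearing cap (87 mm high) at each end marks the reading line.
- left_wheel (a joint): Turn of the left wheel (at the marker's +y end, the robot's left), rad: numeral N is uppermost at N x 0.6283, plus or minus whole turns of 6.2832. Growing values roll its top to the marker's +x (away from the robot) and bring up the next higher numeral. Turns without end both ways, no click stops; friction (about 0.12 N m) keeps it where it is left.
- left_rim (a point): Centre of the left wheel's thumb rim, on the axle (does not turn; axes as the marker's). The rim is a steel disc, flat sides, 14 mm thick along y, radius 57 mm over ten round lobes, 51 in the hollows, a lobe beside each numeral; top 119 mm above the bench. The numeral drum joins its +y side. Rims are 50 mm apart; 36 mm clear between them above the drums, outside only the low bearing caps.
- left_numeral (a point): Reading place of the left wheel: middle of the uppermost flat of its white drum, straight above the axle, 96 mm above the bench (does not turn). The drum is 34 mm wide, 34 mm in radius to its ten flats. Black numerals 0 to 9, 18 mm high, upright seen from the robot's side.
- middle_wheel (a joint): Turn of the middle wheel (in the middle), rad: numeral N is uppermost at N x 0.6283, plus or minus whole turns of 6.2832. Growing values roll its top to the marker's +x (away from the robot) and bring up the next higher numeral. Turns without end both ways, no click stops; friction (about 0.12 N m) keeps it where it is left.
- middle_rim (a point): Centre of the middle wheel's thumb rim, on the axle (does not turn; axes as the marker's). The rim is a steel disc, flat sides, 14 mm thick along y, radius 57 mm over ten round lobes, 51 in the hollows, a lobe beside each numeral; top 119 mm above the bench. The numeral drum joins its +y side. Rims are 50 mm apart; 36 mm clear between them above the drums, outside only the low bearing caps.
- middle_numeral (a point): Reading place of the middle wheel: middle of the uppermost flat of its white drum, straight above the axle, 96 mm above the bench (does not turn). The drum is 34 mm wide, 34 mm in radius to its ten flats. Black numerals 0 to 9, 18 mm high, upright seen from the robot's side.
- right_wheel (a joint): Turn of the right wheel (at the marker's -y end, the robot's right), rad: numeral N is uppermost at N x 0.6283, plus or minus whole turns of 6.2832. Growing values roll its top to the marker's +x (away from the robot) and bring up the next higher numeral. Turns without end both ways, no click stops; friction (about 0.12 N m) keeps it where it is left.
- right_rim (a point): Centre of the right wheel's thumb rim, on the axle (does not turn; axes as the marker's). The rim is a steel disc, flat sides, 14 mm thick along y, radius 57 mm over ten round lobes, 51 in the hollows, a lobe beside each numeral; top 119 mm above the bench. The numeral drum joins its +y side. Rims are 50 mm apart; 36 mm clear between them above the drums, outside only the low bearing caps.
- right_numeral (a point): Reading place of the right wheel: middle of the uppermost flat of its white drum, straight above the axle, 96 mm above the bench (does not turn). The drum is 34 mm wide, 34 mm in radius to its ten flats. Black numerals 0 to 9, 18 mm high, upright seen from the robot's side.
- collar1: Bystander: loose orange-anodised collar, 60 mm outside, 36 mm bore, 34 mm high, origin at the centre of its underside.
- collar2: Bystander: a second collar like the first.
- driver: Bystander: loose black-handled screwdriver lying on the bench, about 200 mm long along its x.

How it is judged:
At the end, for the whole second after the job is handed in: The left wheel shows 3, the middle wheel 8 and the right wheel 5 uppermost, each within 0.17 rad (about 10 degrees, a little over a quarter of a numeral) of square, and all three are at rest ((value of joint left_wheel between -4.5682 and -4.2282 rad or value of joint left_wheel between 1.715 and 2.055 rad or value of joint left_wheel between 7.9981 and 8.3381 rad) and (value of joint middle_wheel between -1.4266 and -1.0866 rad or value of joint middle_wheel between 4.8565 and 5.1965 rad or value of joint middle_wheel between 11.1397 and 11.4797 rad) and (value of joint right_wheel between -3.3116 and -2.9716 rad or value of joint right_wheel between 2.9716 and 3.3116 rad or value of joint right_wheel between 9.2548 and 9.5948 rad) and velocity of joint left_wheel between -0.05 and 0.05 rad/s and velocity of joint middle_wheel between -0.05 and 0.05 rad/s and velocity of joint right_wheel between -0.05 and 0.05 rad/s); the robot touches nothing.
It fails at once if a bystander (collar or screwdriver) is moved more than 30 mm (distance of any of collar1, collar2, driver from where it was at the start of the episode above 0.03 m).
It also fails if it takes over 72 s, if anything falls off the work surface, if the arm or the gripper's body presses on something with over 40 N, if the wrist force passes 120 N, or if a joint passes its speed limit or range.

## Working session

There is one attempt and no reset: what is moved stays moved. The work goes in short steps, Python scripts to look and compute and a tool call to move; the robot and the scene stay as the last step left them, time stands still between calls to the robot, and variables do not carry over. Pictures are saved under pics/ and viewed, about 8 in all and at most 12, crops included, and the job is handed in when it is done.

Besides the shell and the picture viewer there is one more tool, called by a JSON object that holds its "op" and its "data", one argument or row to a line. servo_tool: Moves the arm, as the interface text tells. Its arguments: {"type":"object","properties":{"series":{"type":"array"}},"required":["series"]}

```bash
mkdir -p pics
python3 - <<'E'
from plant import bot
import cv2, json
s=bot.state(); print(s)
for n in ("top","side"):
    c=bot.camera(n); cv2.imwrite(f"pics/{n}0.png",c["frame"][:,:,::-1])
    print(n,{k:(v.tolist() if hasattr(v,'tolist') else v) for k,v in c.items() if k!="frame"})
E
```

```text
{'t': 0.0, 'joint_pos': array([-1.45105959,  0.47774456,  0.02237923,  1.55644556, -0.01148312,
        1.10931425, -0.0830795 ]), 'qd': array([ 0.00108844, -0.00029013,  0.00106479, -0.001107  , -0.00157355,
        0.00192576, -0.00042728]), 'effort': array([-6.44967040e-04, -5.82867479e+01,  1.53446373e+00, -2.72603470e+01,
       -5.42514073e-02,  1.71808637e-02,  1.57707937e-04]), 'position': array([0.15237054, 0.65695643, 0.22172224]), 'eef_rot': array([ 0.70251009,  0.0797429 ,  0.70253761, -0.08100345]), 'force': array([-0.77754805,  0.95691421, -0.03443022]), 'wrist_torque': array([-0.04746179, -0.01756654, -0.00967855]), 'gripper_width': 0.99856835379655}
top {'vertical_fov': 57.82304958897107, 'cx': 313.4669266140647, 'cy': 238.75479747201533, 'eye': [0.27580308222832434, 0.00956909748892163, 1.1263056207913897], 'rotation': [-0.6894832125604441, -0.08370508634301331, 0.08404417992094133, 0.7145228715297045]}
side {'vertical_fov': 57.058407882949425, 'cx': 321.9085639492593, 'cy': 241.02077366472156, 'eye': [0.009043336614451586, -0.5053407441428223, 0.6528247052304743], 'rotation': [0.8354504370439861, 0.39208118332697056, -0.17108318989942015, -0.3450006595033898]}
```

View pics/top0.png

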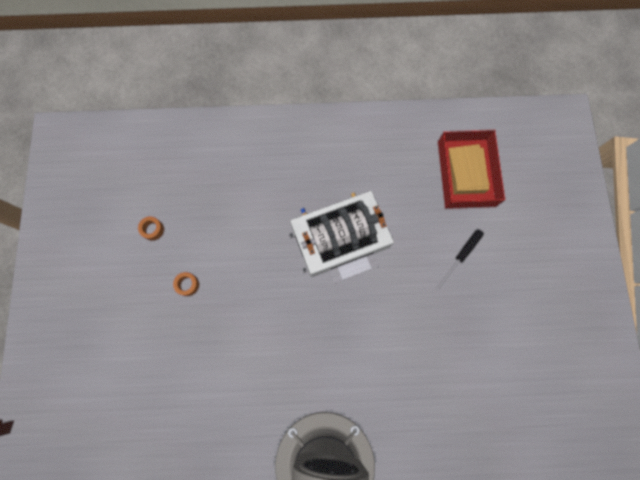

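View pics/side0.png

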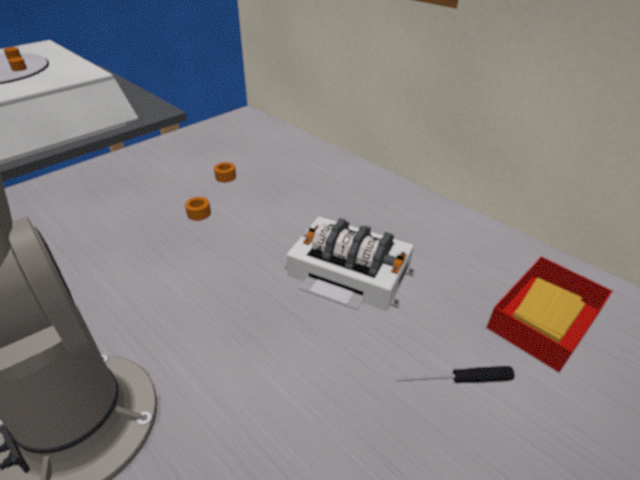

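```bash
cat > h.py <<'E'
import numpy as np, cv2
from scipy.spatial.transform import Rotation as R
from plant import bot
def Q(q): return R.from_quat(np.roll(q,-1))
def cam(n):
    c=bot.camera(n); c["f"]=240/np.tan(np.radians(c["vertical_fov"])/2); return c
def proj(c,p):
    v=Q(c["rotation"]).inv().apply(np.atleast_2d(p)-c["eye"])
    return np.c_[c["cx"]+c["f"]*v[:,0]/-v[:,2], c["cy"]-c["f"]*v[:,1]/-v[:,2]]
def ray(c,uv):
    uv=np.atleast_2d(uv).astype(float)
    d=Q(c["rotation"]).apply(np.c_[(uv[:,0]-c["cx"])/c["f"],-(uv[:,1]-c["cy"])/c["f"],-np.ones(len(uv))])
    return d
def onz(c,uv,z):
    d=ray(c,uv); return c["eye"]+d*((z-c["eye"][2])/d[:,2])[:,None]
def orange(c):
    h=cv2.cvtColor(c["frame"],cv2.COLOR_RGB2HSV)
    m=cv2.inRange(h,(4,150,80),(14,255,255))
    n,_,st,ce=cv2.connectedComponentsWithStats(m)
    return [(ce[i].round(1).tolist(),int(st[i,4])) for i in range(1,n) if st[i,4]>8]
E
python3 - <<'E'
from h import *
s=bot.state(); r=Q(s["eef_rot"]).as_matrix(); print("tool axes (cols)\n",r.round(3))
C={}
for n in ("top","side"):
    c=C[n]=cam(n); print(n,orange(c))
    print("base,tcp px",proj(c,[[0,0,0],s["position"]]).round(0).tolist())
c=C["top"]
print("caps z.08",onz(c,[(308,243),(380,216)],.08).round(3).tolist())
print("corners z.062",onz(c,[(290,219),(373,192),(393,242),(310,274)],.062).round(3).tolist())
print("collars",onz(c,[(150,228),(185,283)],.034).round(3).tolist(), "driver",onz(c,[(480,233),(440,288)],.01).round(3).tolist())
c=C["side"]
print("caps z.08 side",onz(c,[(310,234),(398,263)],.08).round(3).tolist())
print("corners side",onz(c,[(289,262),(387,290),(413,246),(318,219)],.062).round(3).tolist())
E
```

```text
tool axes (cols)
 [[-0.     0.226  0.974]
 [-0.002  0.974 -0.226]
 [-1.    -0.002  0.   ]]
top [([467.8, 168.8], 197), ([377.2, 211.1], 9), ([381.0, 219.5], 14), ([150.3, 227.9], 204), ([309.7, 246.0], 12), ([185.4, 283.8], 177)]
base,tcp px [[323.0, 464.0], [-15.0, 421.0]]
side [([443.3, 1.9], 63), ([10.5, 53.8], 46), ([16.8, 63.8], 67), ([220.6, 166.0], 26), ([227.9, 164.9], 10), ([224.7, 175.8], 99), ([193.8, 202.0], 33), ([199.1, 212.6], 121), ([309.0, 237.3], 31), ([396.0, 265.8], 35), ([547.2, 312.1], 367), ([501.4, 329.0], 12), ([517.0, 330.6], 9), ([547.3, 351.5], 13)]
base,tcp px [[78.0, 422.0], [-9.0, 124.0]]
caps z.08 [[0.519, 0.018, 0.08], [0.582, -0.164, 0.08]]
corners z.062 [[0.588, 0.062, 0.062], [0.652, -0.154, 0.062], [0.518, -0.195, 0.062], [0.444, 0.016, 0.062]]
collars [[0.585, 0.429, 0.034], [0.437, 0.333, 0.034]] driver [[0.546, -0.437, 0.01], [0.404, -0.316, 0.01]]
caps z.08 side [[0.51, 0.013, 0.08], [0.57, -0.17, 0.08]]
corners side [[0.434, -0.005, 0.062], [0.512, -0.191, 0.062], [0.653, -0.149, 0.062], [0.577, 0.056, 0.062]]
```

{"op": "servo_tool", "data": {
  "series": [0.028, -0.04, 0.004, 0, 0, 1.75, 0.35, 0.028, -0.04, 0.004, 0, 0, 1.75, 0.35, 0.028, -0.04, 0.004, 0, 0, 1.75, 0.35, 0.028, -0.04, 0.004, 0, 0, 1.75, 0.35, 0.028, -0.04, 0.004, 0, 0, 1.75, 0.35, 0.028, -0.04, 0.004, 0, 0, 1.75, 0.35, 0.028, -0.04, 0.004, 0, 0, 1.75, 0.35, 0.028, -0.04, 0.004, 0, 0, 1.75, 0.35, 0.028, -0.04, 0.004, 0, 0, 1.75, 0.35, 0.016, -0.04, 0.004, 0, 0, 1.75, 0.35, 0.016, -0.04, 0.004, 0, 0, 1.75, 0.35, 0.016, -0.04, 0.004, 0, 0, 1.75, 0.35, 0.016, -0.04, 0.004, 0, 0, 1.75, 0.35, 0.016, -0.04, 0.004, 0, 0, 1.75, 0.35, 0.016, -0.04, 0.004, 0, 0, 1.75, 0.35, 0.016, -0.04, 0.004, 0, 0, 1.75, 0.35, 0.016, -0.04, 0.004, 0, 0, 1.75, 0.35, 0.016, -0.04, 0.004, 0, 0, 1.75, 0.35]
}}

```text
t: 2.0
position: [0.5487, -0.064, 0.2949]
eef_rot: [0.698, -0.114, 0.698, 0.114]
force: [0.6, 0.2, 0.2]
gripper_width: 0.348
```

Run:
```python
from h import *
s=bot.state(); print(s["t"],s["position"],s["joint_pos"].round(3),s["gripper_width"]); print(Q(s["eef_rot"]).as_matrix().round(3))
c=cam("wrist"); cv2.imwrite("pics/w1.png",c["frame"][:,:,::-1])
print(c["eye"],Q(c["rotation"]).as_matrix().round(3).tolist(),orange(c), proj(c,[[.547,-.07,.062],s["position"]]).round(0).tolist())
```

```text
2.0 [ 0.5487382  -0.0640118   0.29491813] [-0.369  0.217  0.444  1.786 -0.101  1.16   2.001] 0.34808870486810617
[[ 0.    -0.318  0.948]
 [ 0.     0.948  0.318]
 [-1.     0.     0.   ]]
[ 0.46887962 -0.09214194  0.45586285] [[-0.319, -0.903, -0.289], [0.948, -0.303, -0.097], [-0.0, -0.305, 0.952]] [([34.2, 234.9], 820), ([392.3, 183.9], 9), ([216.2, 185.4], 9), ([392.2, 199.4], 79), ([626.9, 213.8], 688), ([217.7, 200.7], 102), ([390.5, 221.9], 53), ([219.6, 223.1], 68), ([627.4, 328.6], 486), ([87.3, 427.1], 436), ([42.3, 424.0], 9), ([11.3, 427.0], 9), ([42.1, 437.2], 12), ([112.6, 438.5], 23), ([61.4, 441.4], 9), ([59.4, 464.2], 9), ([48.5, 467.5], 17), ([7.7, 471.5], 11)] [[312.0, 203.0], [318.0, 303.0]]
```

View pics/w1.png

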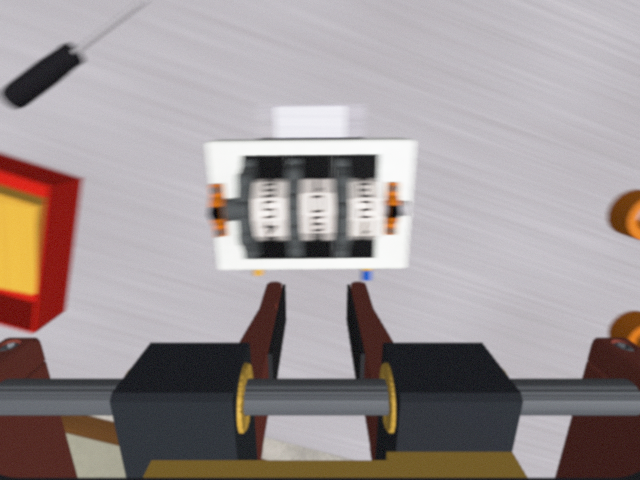

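Run:
```python
from h import *
cam("wrist")
c=cam("wrist"); im=c["frame"][:,:,::-1]
cr=cv2.resize(im[130:290,195:425],None,fx=3.4,fy=3.4,interpolation=cv2.INTER_CUBIC)
cv2.imwrite("pics/w2.png",cv2.rotate(cr,cv2.ROTATE_180))
s=bot.state();print(s["t"],s["position"],c["eye"],orange(c))
```

```text
2.15 [ 0.54874813 -0.06571189  0.29482578] [ 0.46904581 -0.0959716   0.45629321] [([39.7, 241.6], 447), ([401.0, 206.6], 269), ([229.2, 209.1], 290), ([630.7, 212.3], 467), ([631.2, 329.2], 353), ([89.4, 427.4], 459), ([98.9, 422.1], 27), ([10.9, 428.7], 10), ([56.2, 434.6], 10), ([50.6, 454.4], 10), ([15.9, 457.6], 10), ([32.3, 463.8], 9), ([43.7, 472.8], 10)]
```

View pics/w2.png

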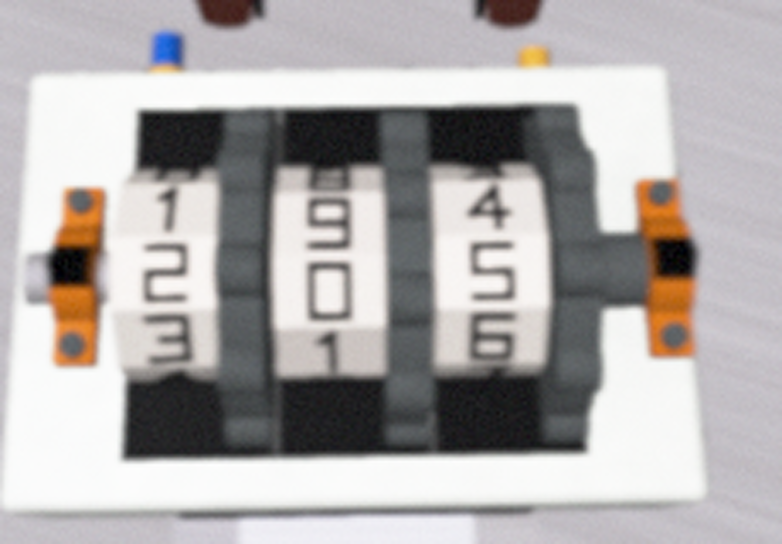

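```bash
cat >> h.py <<'E'
def fr(yaw): return np.array([[np.cos(yaw),-np.sin(yaw)],[np.sin(yaw),np.cos(yaw)]])
E
python3 - <<'E'
from h import *
from scipy.optimize import brentq
c=cam("wrist")
o=lambda X,Y:(195+(782-X)/3.4,130+(544-Y)/3.4)
L,Rr=onz(c,[o(72,265),o(672,258)],.087)
d=L-Rr; yaw=np.arctan2(-d[0],d[1]); m=(L+Rr)[:2]/2
print("ridges",L,Rr,"sep",np.hypot(*d[:2]),"yaw",yaw,"mid",m)
print("corners",onz(c,[o(35,75),o(665,70),o(703,508),o(5,508)],.062)[:,:2].round(4).tolist())
F=fr(yaw)
for n,X in (("L",[218,272]),("M",[385,432]),("R",[550,598])):
    print(n,[((onz(c,[o(x,258)],.100)[0,:2]-m)@F).round(4).tolist() for x in X])
for n,y,nums in (("L",.076,{1:209,2:275,3:340}),("M",.026,{9:222,10:290,11:352}),("R",-.024,{4:208,5:272,6:337})):
    for N,Y in nums.items():
        def e(ph):
            p=np.r_[m+F@[.034*np.sin(ph),y],.062+.034*np.cos(ph)]
            return proj(c,p)[0,1]-o(0,Y)[1]
        try: ph=brentq(e,-1.3,.6); print(n,N,"phi",round(ph,3),"theta",round(ph+N*.6283,3))
        except Exception as ex: print(n,N,ex)
E
```

```text
ridges [0.52129678 0.02187106 0.087     ] [ 0.58193303 -0.15562872  0.087     ] sep 0.1875711298271923 yaw 0.32918375341478084 mid [ 0.55161491 -0.06687883]
corners [[0.584, 0.0681], [0.6548, -0.1413], [0.5143, -0.1884], [0.446, 0.0197]]
L [[-0.0014, 0.0467], [-0.0016, 0.0304]]
M [[-0.002, -0.0037], [-0.0022, -0.0179]]
R [[-0.0026, -0.0536], [-0.0028, -0.0681]]
L 1 phi 0.511 theta 1.139
L 2 phi -0.157 theta 1.099
L 3 phi -0.768 theta 1.117
M 9 phi 0.334 theta 5.989
M 10 phi -0.308 theta 5.975
M 11 phi -0.93 theta 5.981
R 4 phi 0.477 theta 2.99
R 5 phi -0.165 theta 2.977
R 6 phi -0.778 theta 2.992
```

{"op": "servo_tool", "data": {
  "series": [-0.012, 0.004, -0.02, 1.4, -4.17, 0, 0.35, -0.012, 0.004, -0.02, 1.4, -4.17, 0, 0.35, -0.012, 0.004, -0.02, 1.4, -4.17, 0, 0.35, -0.012, 0.004, -0.02, 1.4, -4.17, 0, 0.35, -0.012, 0.004, -0.023, 1.42, -4.18, 0, 0.35, 0, 0, 0, 0, 0, 0, 0.35, 0, 0, 0, 0, 0, 0, 0.35]
}}

```text
t: 2.9
position: [0.4875, -0.041, 0.1914]
eef_rot: [0.818, -0.089, 0.553, 0.134]
force: [1.4, -0.6, 0.8]
gripper_width: 0.353
```

```bash
cat >> h.py <<'E'
YAW=.325; M=np.array([.5505,-.066]); RY=dict(L=.039,M=-.011,R=-.061); F=fr(YAW)
def rep(w):
    "measured tool in polar marker coordinates about wheel w: phi deg, r, lateral error; and pointing error"
    s=bot.state(); r=Q(s["eef_rot"]).as_matrix()
    a=(s["position"][:2]-M)@F; z=s["position"][2]-.062
    t=np.r_[F.T@(-r[:2,0]),-r[2,0]]
    print("t",s["t"],"pos",s["position"].round(4),"phi",np.degrees(np.arctan2(a[0],z)).round(1),"r",np.hypot(a[0],z).round(4),"lat",(a[1]-RY[w]).round(4),
      "tilt",np.degrees(np.arctan2(t[0],t[2])).round(1),"tilt_y",np.degrees(t[1]).round(1),"jaw yaw",np.arctan2(-r[0,1],r[1,1]).round(3),"g",round(s["gripper_width"],3),"F",s["force"].round(1),"q",s["joint_pos"].round(2))
    return s
def goal(w,phi,r):
    p=np.radians(phi); xy=M+F@[r*np.sin(p),RY[w]]; return np.r_[xy,.062+r*np.cos(p)]
E
python3 - <<'E'
from h import *
s=rep("L"); print(goal("L",-22,.14)-s["position"], goal("L",-22,.042)-s["position"])
E
```

```text
t 2.9 pos [ 0.4875 -0.041   0.1914] phi -21.8 r 0.1393 lat 0.0048 tilt -21.9 tilt_y -0.1 jaw yaw 0.324 g 0.353 F [ 1.4 -0.6  0.8] q [-0.33  0.04  0.4   2.3  -0.35  0.48  2.25]
[ 0.00089507 -0.00479168  0.00043683] [ 0.0356847   0.00693061 -0.09042719]
```

{"op": "servo_tool", "data": {
  "series": [0.008, 0.001, -0.02, 0, 0, 0, 0.35, 0.008, 0.001, -0.02, 0, 0, 0, 0.35, 0.0075, 0.002, -0.0205, 0, 0, 0, 0.35, 0, 0, 0, 0, 0, 0, 0.35]
}}

```text
t: 3.3
position: [0.5134, -0.0369, 0.1303]
eef_rot: [0.818, -0.09, 0.553, 0.134]
force: [-0.7, -0.3, -0.0]
gripper_width: 0.348
```

Run:
```python
from h import *
s=rep("L")
c=cam("wrist"); cv2.imwrite("pics/w3.png",c["frame"][:,:,::-1])
print(proj(c,[s["position"],goal("L",-22,.057),goal("L",0,.057),goal("M",0,.057)]).round(0).tolist())
```

```text
t 3.3 pos [ 0.5134 -0.0369  0.1303] phi -20.7 r 0.073 lat 0.0004 tilt -21.9 tilt_y -0.1 jaw yaw 0.325 g 0.348 F [-0.7 -0.3 -0. ] q [-0.25  0.21  0.32  2.3  -0.64  0.35  2.53]
[[318.0, 304.0], [317.0, 287.0], [317.0, 318.0], [230.0, 318.0]]
```

View pics/w3.png

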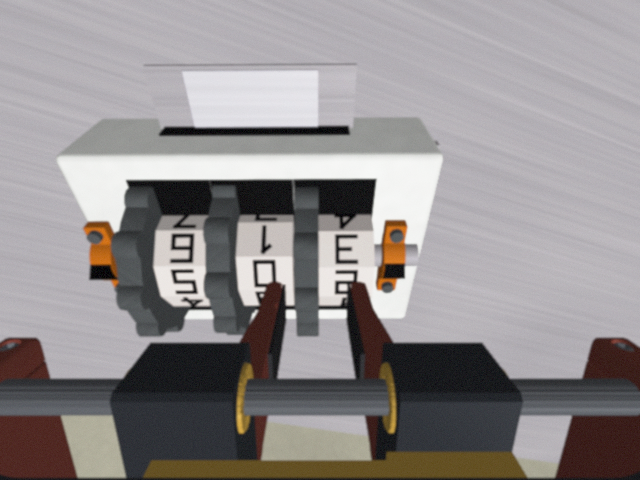

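{"op": "servo_tool", "data": {
  "series": [0.0016, -0.0047, 0, 0, 0, 0, 0.35, 0.0058, 0.002, -0.0153, 0, 0, 0, 0.35, 0.0058, 0.002, -0.0153, 0, 0, 0, 0.35, 0, 0, 0, 0, 0, 0, 0.35, 0, 0, 0, 0, 0, 0, 0, 0, 0, 0, 0, 0, 0, 0, 0, 0, 0, 0, 0, 0, 0, 0, 0, 0, 0, 0, 0, 0]
}}

```text
t: 4.15
position: [0.5254, -0.0387, 0.1017]
eef_rot: [0.819, -0.089, 0.551, 0.134]
force: [-3.8, 1.1, 7.0]
gripper_width: 0.153
```

```bash
sed -i 's/RY=dict(.*RY_END//; s/RY=dict(L=.039,M=-.011,R=-.061)/RY=dict(L=.034,M=-.016,R=-.066)/' h.py
python3 - <<'E'
from h import *
s=rep("L"); print(s["wrist_torque"].round(2))
E
```

```text
t 4.15 pos [ 0.5254 -0.0387  0.1017] phi -20.8 r 0.0425 lat -0.0001 tilt -22.1 tilt_y -0.0 jaw yaw 0.323 g 0.153 F [-3.8  1.1  7. ] q [-0.16  0.28  0.23  2.29 -0.78  0.29  2.67]
[0.3  0.47 0.26]
```

{"op": "servo_tool", "data": {
  "series": [0.00287, 0.00097, 0.00109, -1.405, 4.17, 0, 0, 0.00295, 0.00099, 0.00086, -1.405, 4.17, 0, 0, 0.003, 0.00101, 0.00061, -1.405, 4.17, 0, 0, 0.00303, 0.00102, 0.00037, -1.405, 4.17, 0, 0, 0.00305, 0.00103, 0.00012, -1.405, 4.17, 0, 0, 0.00305, 0.00103, -0.00012, -1.405, 4.17, 0, 0, 0.00303, 0.00102, -0.00037, -1.405, 4.17, 0, 0, 0.003, 0.00101, -0.00061, -1.405, 4.17, 0, 0, 0.00295, 0.00099, -0.00086, -1.405, 4.17, 0, 0, 0.00287, 0.00097, -0.00109, -1.405, 4.17, 0, 0, 0, 0, 0, 0, 0, 0, 0, 0, 0, 0, 0, 0, 0, 0]
}}

```text
t: 5.35
position: [0.5562, -0.0282, 0.1022]
eef_rot: [0.552, -0.134, 0.818, 0.09]
force: [1.2, 2.3, 8.6]
gripper_width: 0.158
```

Run:
```python
from h import *
s=rep("L")
g=goal("L",22,.12);print("to r=.12",g-s["position"])
```

```text
t 5.35 pos [ 0.5562 -0.0282  0.1022] phi 23.5 r 0.0438 lat 0.0 tilt 21.9 tilt_y 0.1 jaw yaw 0.324 g 0.158 F [1.2 2.3 8.6] q [-0.52  0.71  0.61  1.7  -0.26  1.22  2.07]
to r=.12 [0.02606918 0.00873476 0.07109145]
```

{"op": "servo_tool", "data": {
  "series": [0, 0, 0, 0, 0, 0, 0.35, 0, 0, 0, 0, 0, 0, 0.35, 0, 0, 0, 0, 0, 0, 0.35, 0.0092, 0.0031, 0.0241, 0, 0, 0, 0.35, 0.0092, 0.0031, 0.0241, 0, 0, 0, 0.35, 0.0093, 0.0031, 0.0241, 0, 0, 0, 0.35, 0.0125, -0.0221, -0.0021, -0.8, 2.37, 0, 0.35, 0.0124, -0.0222, -0.0022, -0.8, 2.37, 0, 0.35, 0, 0, 0, 0, 0, 0, 0.35, 0, 0, 0, 0, 0, 0, 0.35]
}}

```text
t: 6.35
position: [0.6072, -0.0645, 0.168]
eef_rot: [0.516, -0.137, 0.842, 0.083]
force: [-0.9, 1.0, 0.8]
gripper_width: 0.348
```

Run:
```python
from h import *
s=rep("M")
c=cam("wrist"); im=c["frame"][:,:,::-1]; cv2.imwrite("pics/w4.png",im)
np.save("w4.npy",np.r_[c["eye"],c["rotation"],c["f"],c["cx"],c["cy"]])
print(proj(c,[s["position"],goal("M",27,.057),goal("M",0,.057),goal("L",0,.057)]).round(0).tolist())
```

```text
t 6.35 pos [ 0.6072 -0.0645  0.168 ] phi 27.1 r 0.1191 lat -0.0007 tilt 27.0 tilt_y -0.0 jaw yaw 0.321 g 0.348 F [-0.9  1.   0.8] q [-0.44  0.77  0.63  1.45 -0.22  1.48  2.1 ]
[[318.0, 303.0], [319.0, 259.0], [319.0, 219.0], [394.0, 219.0]]
```

View pics/w4.png

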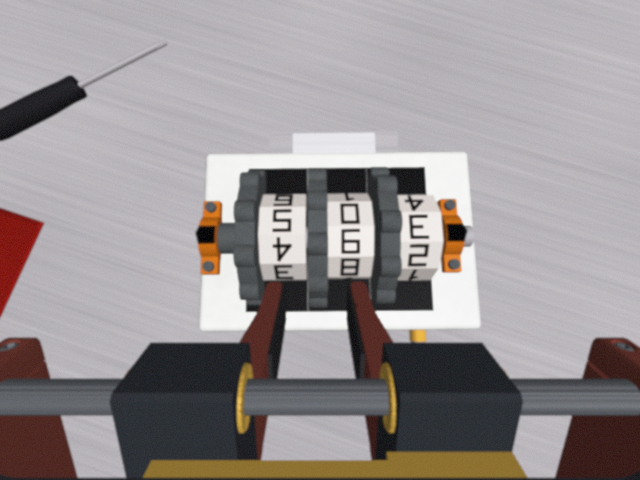

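```bash
cat >> h.py <<'E'
from scipy.optimize import brentq
def wheels(c,ridges,nums):
    a,b=onz(c,ridges,.087); d=a-b; yaw=np.arctan2(-d[0],d[1]); m=(a+b)[:2]/2; G=fr(yaw)
    print("ridge mid",m.round(4),"yaw",yaw.round(3),"sep",np.hypot(*d[:2]).round(4))
    for n,y in (("L",.06),("M",.01),("R",-.04)):
        for N,Y in nums[n].items():
            e=lambda ph: proj(c,np.r_[m+G@[.034*np.sin(ph),y],.062+.034*np.cos(ph)])[0,1]-Y
            try: ph=brentq(e,-1.2,1); print(n,N,"phi",round(ph,3),"theta",round(ph+N*.6283,3))
            except Exception as ex: print(n,N,ex)
E
python3 - <<'E'
from h import *
c=cam("wrist")
wheels(c,[(456,233),(207,234)],dict(L={3:226,2:253},M={10:214,9:242},R={5:219,4:248}))
E
```

```text
ridge mid [ 0.5561 -0.07  ] yaw 0.327 sep 0.1873
L 3 phi -0.109 theta 1.776
L 2 phi 0.479 theta 1.736
M 10 phi -0.408 theta 5.875
M 9 phi 0.232 theta 5.886
R 5 phi -0.286 theta 2.855
R 4 phi 0.355 theta 2.869
```

Run:
```python
from h import *
c=cam("wrist"); im=c["frame"][:,:,::-1]
print(c["eye"],Q(c["rotation"]).as_matrix()[:,2].round(3))
k=onz(c,[(209,153),(466,152),(479,327),(200,329)],.062)[:,:2]; print(k.round(4).tolist(),k.mean(0))
a=onz(c,[(456,233),(207,234)],.087)[:,:2].mean(0); print("ridge-corners in marker x,y",(a-k.mean(0))@F)
print("edges",np.linalg.norm(np.roll(k,1,0)-k,axis=1).round(4))
print("px of top line: z.087/.096 for axle at corner mean", proj(c,[np.r_[k.mean(0),.087],np.r_[k.mean(0),.096],np.r_[k.mean(0),.062]]).round(1).tolist())
cr=cv2.resize(im[145:335,195:485],None,fx=2.7,fy=2.7,interpolation=cv2.INTER_CUBIC); cv2.imwrite("pics/w5.png",cv2.rotate(cr,cv2.ROTATE_180)); print(cr.shape)
```

```text
[ 0.60570511 -0.06496314  0.35015965] [0.152 0.052 0.987]
[[0.5181, -0.1912], [0.4474, 0.0172], [0.5857, 0.0639], [0.6572, -0.1446]] [ 0.55212762 -0.06368232]
ridge-corners in marker x,y [ 0.00190191 -0.00680512]
edges [0.1468 0.22   0.146  0.2204]
px of top line: z.087/.096 for axle at corner mean [[340.5, 231.0], [341.3, 228.7], [338.4, 236.7]]
(513, 783, 3)
```

View pics/w5.png

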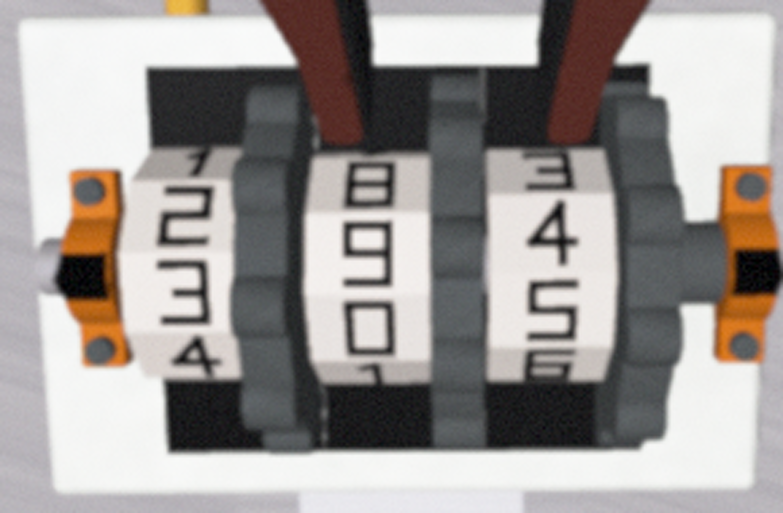

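Run:
```python
from h import *
def arc(a,b,n,r=.042):
    p=np.radians(np.linspace(a,b,n+1)); ds=np.diff(np.sin(p))*r; dz=np.diff(np.cos(p))*r
    print((b-a)/n*np.array([-.3193,.9476])); print([[round(float(v),4) for v in (s*.9476,s*.3193,z)] for s,z in zip(ds,dz)])
arc(27,-24,12)
arc(-3,2.5,2); arc(-6,6.6,3)
```

```text
[ 1.357025 -4.0273  ]
[[-0.0027, -0.0009, 0.0013], [-0.0028, -0.0009, 0.0011], [-0.0028, -0.001, 0.0009], [-0.0029, -0.001, 0.0007], [-0.0029, -0.001, 0.0004], [-0.0029, -0.001, 0.0002], [-0.003, -0.001, -0.0], [-0.0029, -0.001, -0.0003], [-0.0029, -0.001, -0.0005], [-0.0029, -0.001, -0.0007], [-0.0028, -0.0009, -0.0009], [-0.0027, -0.0009, -0.0012]]
[-0.878075  2.6059  ]
[[0.0019, 0.0006, 0.0001], [0.0019, 0.0006, -0.0]]
[-1.34106  3.97992]
[[0.0029, 0.001, 0.0002], [0.0029, 0.001, -0.0], [0.0029, 0.001, -0.0002]]
```

{"op": "servo_tool", "data": {
  "series": [-0.0112, -0.0038, -0.0232, 0, 0, 0, 0.35, -0.0112, -0.0038, -0.0232, 0, 0, 0, 0.35, -0.0111, -0.0037, -0.0231, 0, 0, 0, 0.35, 0, 0, 0, 0, 0, 0, 0.35, 0, 0, 0, 0, 0, 0, 0, 0, 0, 0, 0, 0, 0, 0, 0, 0, 0, 0, 0, 0, 0, 0, 0, 0, 0, 0, 0, 0]
}}

```text
t: 7.3
position: [0.5753, -0.0744, 0.1004]
eef_rot: [0.517, -0.137, 0.841, 0.084]
force: [1.0, 3.2, 6.6]
gripper_width: 0.156
```

{"op": "servo_tool", "data": {
  "series": [-0.0027, -0.0009, 0.0013, 1.357, -4.027, 0, 0, -0.0028, -0.0009, 0.0011, 1.357, -4.027, 0, 0, -0.0028, -0.001, 0.0009, 1.357, -4.027, 0, 0, -0.0029, -0.001, 0.0007, 1.357, -4.027, 0, 0, -0.0029, -0.001, 0.0004, 1.357, -4.027, 0, 0, -0.0029, -0.001, 0.0002, 1.357, -4.027, 0, 0, -0.003, -0.001, 0, 1.357, -4.027, 0, 0, -0.0029, -0.001, -0.0003, 1.357, -4.027, 0, 0, -0.0029, -0.001, -0.0005, 1.357, -4.027, 0, 0, -0.0029, -0.001, -0.0007, 1.357, -4.027, 0, 0, -0.0028, -0.0009, -0.0009, 1.357, -4.027, 0, 0, -0.0027, -0.0009, -0.0012, 1.357, -4.027, 0, 0, 0, 0, 0, 0, 0, 0, 0, 0, 0, 0, 0, 0, 0, 0, 0, 0, 0, 0, 0, 0, 0.35, 0, 0, 0, 0, 0, 0, 0.35, 0, 0, 0, 0, 0, 0, 0.35]
}}

```text
t: 9.0
position: [0.5408, -0.0872, 0.1006]
eef_rot: [0.828, -0.087, 0.537, 0.134]
force: [-0.1, -0.6, 0.6]
gripper_width: 0.345
```

Run:
```python
from h import *
s=rep("M")
print("M r.12",goal("M",-24,.12)-s["position"]); print("R -6",goal("R",-6,.12)-goal("M",-24,.12),"down",goal("R",-6,.042)-goal("R",-6,.12))
```

```text
t 9.0 pos [ 0.5408 -0.0872  0.1006] phi -22.5 r 0.0418 lat -0.001 tilt -24.1 tilt_y 0.1 jaw yaw 0.322 g 0.345 F [-0.1 -0.6  0.6] q [ 0.04  0.32  0.15  2.25 -0.89  0.31  2.88]
M r.12 [-0.03142009 -0.00951769  0.07101105]
R -6 [ 0.05033198 -0.03580281  0.00971717] down [ 0.0077264   0.00260339 -0.07757271]
```

{"op": "servo_tool", "data": {
  "series": [-0.01, -0.0034, 0.0238, 0, 0, 0, 0.35, -0.01, -0.0034, 0.0238, 0, 0, 0, 0.35, -0.01, -0.0033, 0.0237, 0, 0, 0, 0.35, 0.0168, -0.0119, 0.0032, -1.916, 5.685, 0, 0.35, 0.0168, -0.0119, 0.0032, -1.916, 5.685, 0, 0.35, 0.0167, -0.012, 0.0033, -1.916, 5.685, 0, 0.35, 0, 0, 0, 0, 0, 0, 0.35, 0, 0, 0, 0, 0, 0, 0.35]
}}

```text
t: 9.8
position: [0.5608, -0.1324, 0.1807]
eef_rot: [0.734, -0.108, 0.66, 0.119]
force: [0.1, -0.0, -1.2]
gripper_width: 0.349
```

Run:
```python
from h import *
s=rep("R")
print("down",goal("R",-6,.042)-s["position"])
c=cam("wrist"); im=c["frame"][:,:,::-1]
cv2.imwrite("pics/w6.png",im)
print(c["eye"],Q(c["rotation"]).as_matrix()[:,2].round(3))
```

```text
t 9.8 pos [ 0.5608 -0.1324  0.1807] phi -5.5 r 0.1193 lat -0.0002 tilt -6.0 tilt_y 0.0 jaw yaw 0.323 g 0.349 F [ 0.1 -0.  -1.2] q [-0.22  0.33  0.46  1.93 -0.27  0.83  2.28]
down [ 0.00657961  0.00240596 -0.07697467]
[ 0.46533711 -0.16557307  0.33198534] [-0.382 -0.127  0.915]
```

View pics/w6.png

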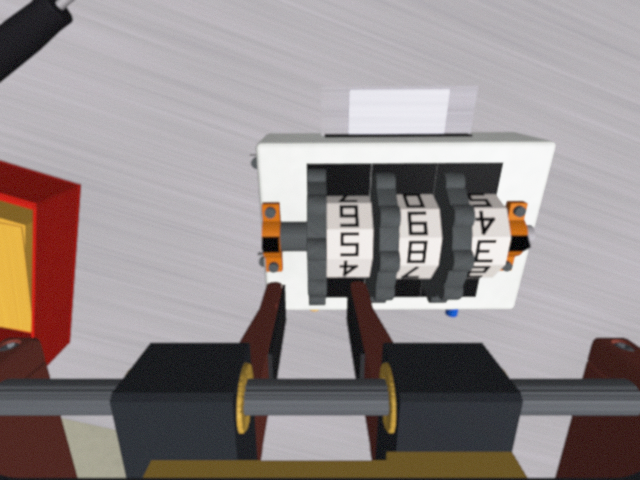

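{"op": "servo_tool", "data": {
  "series": [0.0026, 0.0009, -0.0259, 0, 0, 0, 0.35, 0.0026, 0.0009, -0.0259, 0, 0, 0, 0.35, 0.0025, 0.0008, -0.0258, 0, 0, 0, 0.35, 0, 0, 0, 0, 0, 0, 0.35, 0, 0, 0, 0, 0, 0, 0, 0, 0, 0, 0, 0, 0, 0, 0, 0, 0, 0, 0, 0, 0, 0, 0, 0, 0, 0, 0, 0, 0.0029, 0.001, 0.0002, -1.341, 3.98, 0, 0, 0.0029, 0.001, 0, -1.341, 3.98, 0, 0, 0.0029, 0.001, -0.0002, -1.341, 3.98, 0, 0, 0, 0, 0, 0, 0, 0, 0, 0, 0, 0, 0, 0, 0, 0]
}}

```text
t: 11.15
position: [0.5778, -0.1265, 0.105]
eef_rot: [0.657, -0.12, 0.736, 0.107]
force: [-1.6, 2.8, 6.9]
gripper_width: 0.161
```

Run:
```python
from h import *
s=rep("R")
g=goal("R",6.6,.14);print("up",g-goal("R",6.6,.042)); print("L -3 .14",goal("L",-3,.14)-g)
```

```text
t 11.15 pos [ 0.5778 -0.1265  0.105 ] phi 8.7 r 0.0435 lat -0.0 tilt 6.5 tilt_y 0.0 jaw yaw 0.323 g 0.161 F [-1.6  2.8  6.9] q [-0.26  0.57  0.47  1.81 -0.24  0.93  2.21]
up [0.01067419 0.00359664 0.09735053]
L -3 .14 [-0.05412319  0.08728742  0.00073595]
```

{"op": "servo_tool", "data": {
  "series": [0, 0, 0, 0, 0, 0, 0.35, 0, 0, 0, 0, 0, 0, 0.35, 0, 0, 0, 0, 0, 0, 0.35, 0.0036, 0.0012, 0.0325, 0, 0, 0, 0.35, 0.0036, 0.0012, 0.0325, 0, 0, 0, 0.35, 0.0035, 0.0012, 0.0324, 0, 0, 0, 0.35, -0.018, 0.0291, 0.0002, 1.022, -3.033, 0, 0.35, -0.018, 0.0291, 0.0002, 1.022, -3.033, 0, 0.35, -0.0181, 0.0291, 0.0003, 1.021, -3.034, 0, 0.35, 0, 0, 0, 0, 0, 0, 0.35, 0, 0, 0, 0, 0, 0, 0.35]
}}

```text
t: 12.25
position: [0.533, -0.0362, 0.202]
eef_rot: [0.716, -0.111, 0.679, 0.117]
force: [1.2, -0.7, 0.0]
gripper_width: 0.348
```

Run:
```python
from h import *
s=rep("L")
cam("wrist"); c=cam("wrist"); im=c["frame"][:,:,::-1]
print(c["eye"],"cam ray angle", np.arctan2(((c["eye"][:2]-M)@F)[0],c["eye"][2]-.062))
u,v=proj(c,np.r_[M,.09])[0].astype(int); print(u,v)
y0,x0=v-95,u-135; cr=cv2.resize(im[y0:y0+190,x0:x0+270],None,fx=2.9,fy=2.9,interpolation=cv2.INTER_CUBIC); cv2.imwrite("pics/w7.png",cv2.rotate(cr,cv2.ROTATE_180)); print(cr.shape,x0,y0)
```

```text
t 12.25 pos [ 0.533  -0.0362  0.202 ] phi -2.9 r 0.1402 lat -0.0002 tilt -3.0 tilt_y -0.0 jaw yaw 0.323 g 0.348 F [ 1.2 -0.7  0. ] q [-0.46  0.26  0.5   1.98 -0.18  0.89  2.03]
[ 0.4458312  -0.06744729  0.35835189] cam ray angle -0.3243831858455128
276 238
(551, 783, 3) 141 143
```

View pics/w7.png

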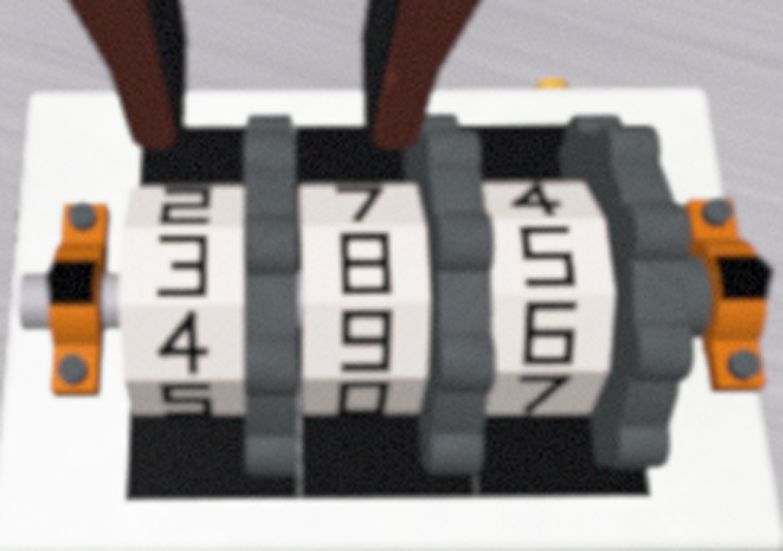

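Run:
```python
from h import *
c=cam("wrist"); o=lambda X,Y:(141+(783-X)/2.9,143+(551-Y)/2.9); r=lambda Y:o(0,Y)[1]
wheels(c,[o(70,282),o(743,277)],dict(L={3:r(266),4:r(341)},M={8:r(263),9:r(342)},R={5:r(257),6:r(333)}))
k=onz(c,[o(28,92),o(706,90),o(5,535)],.062)[:,:2]; print(((k-M)@F).round(4).tolist())
```

```text
ridge mid [ 0.5521 -0.0715] yaw 0.33 sep 0.1887
L 3 phi 0.032 theta 1.917
L 4 phi -0.576 theta 1.937
M 8 phi 0.047 theta 5.073
M 9 phi -0.596 theta 5.058
R 5 phi 0.088 theta 3.23
R 6 phi -0.534 theta 3.236
[[0.0748, 0.1121], [0.075, -0.1108], [-0.0669, 0.107]]
```

```bash
python3 -c "
from plant import bot
s=bot.state(); print(s['t'],s['position'],s['force'],abs(s['qd']).max()); print(bot.sign_off())"
```

```text
12.4 [ 0.534219   -0.03749124  0.20184346] [ 0.39597201  0.21941624 -0.15500334] 0.00659404371530127
the job is handed in; nothing more can be done
None
```

The marker now shows 3-8-5, and I handed the job in at 12.4 s of the 72 s allowed. For each wheel I gripped the thumb rim and swung the tool in an arc about the axle. The commanded turns were about +44° for the left wheel, −51° for the middle and +12.6° for the right.

**Last check:** the wrist picture showed 3, 8 and 5 uppermost. I worked out each wheel's error from square in two ways, and they differ by about 0.1 rad:

| Wheel | From the ridges (rad) | From the drum outline (rad) |
|---|---|---|
| Left | +0.04 | −0.05 |
| Middle | +0.04 | −0.04 |
| Right | +0.09 | +0.01 |

The ridge method shifted with the viewing angle, so I trust the drum outline more. Both put every wheel within the 0.17 rad allowed.

**Other checks:**
- **Clearance:** at the end the tool was about 80 mm above the rims, with almost no force on it.
- **Forces:** every force reading I took was under about 10 N.
- **Bystanders:** the arm never went near the collars or the screwdriver after passing well above the collars on the way in. I did not re-measure their positions at the end.

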